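# Pin the coin box's lock bar shut

### The job

Lock the coin box: turn the steel lock bar on its bracket fully across the lid, so that its eyelet lies over the hole in the lid, then take the locking pin from its wooden block and put it down through the eyelet into the lid until its collar rests on the bar. Leave the pin standing there, and do not push the other things on the bench out of place.

Things in the scene. Friction and masses are not known exactly. Their poses are not given: they have to be found in the camera images.
- coin_box: dark lacquered coin box, clip-on lid already on, fixed to the bench: 136 x 166 mm, lid top 74 mm above the bench. Origin: centre of its underside; y along its long side, z up, x across the lid away from the steel bracket (at x = -85 mm, the robot's side). A hole 19 mm wide goes down through lid and box at x = -10, y = 0 mm, inside a 44 mm square steel plate 2 mm thick.
- lid_hole (a point): centre of the mouth of that hole, on the steel plate, 76 mm above the bench; the hole goes straight down 76 mm; axes as the coin box
- latch (a joint): angle of the lock bar: flat steel bar 30 mm wide, turning level on the bracket, underside 77 and top 85 mm above the bench, end 136 mm from the pivot. 0 = fully closed against its stop, across the lid along the box's +x, eyelet over the lid hole; grows anticlockwise from above as it opens; 1.57 = along the box's +y. Stays where it is left (0.5 N at the knob turns it).
- latch_hinge (a point): the bar's pivot axis, on the bar's top face; x points along the bar to its free end, z up
- eyelet (a point): centre of the bar's 17 mm through hole (eyelet), on the bar's top face, 75 mm from the pivot; axes as latch_hinge
- latch_knob (a point): on the axis of the upright round knob standing on the bar 118 mm from the pivot (43 mm beyond the eyelet): 18 mm diameter, 40 mm tall, top 125 mm above the bench. The point is 24 mm above the bar's top face (16 mm below the knob's top), a good height for the TCP.
- pin: locking pin, 101 mm long, about 90 g: steel shank 12 mm diameter, 55 mm long with a tapered end (6 mm wide, taper 8 mm long), a 30 mm collar 5 mm thick, a black round grip 22 mm diameter, 41 mm tall. Starts upright, shank down in the pin block. Origin: centre of the shank's lower end; z points up to the grip; collar underside at z = 55 mm, grip from 60 to 101 mm.
- pin_grip (a point): on the pin's axis 81 mm above its lower end, the middle of the black grip
- pin_block: plain wooden block, fixed to the bench, 70 x 70 mm, 60 mm tall, with a 17 mm upright hole right through its middle in which the pin is parked, collar on the block's top. Origin: centre of its underside.
- clip_holder: spring clip chip holder in stainless steel: two thin upright plates on a 60 x 50 mm foot, 50 mm tall. A bystander, loose; origin at the centre of its underside.
- planter: round beige ceramic planter with a small succulent, 120 mm across, 110 mm tall, leaves to about 160 mm. A bystander, loose; origin at the centre of its underside.
- remote: black plastic remote lying flat, 45 x 180 mm, 18 mm thick. A bystander, loose; origin at the centre of its underside.
- photo_block: upright acrylic photo block, 25 mm thick, 100 mm wide, 110 mm tall. A bystander, loose; origin at the centre of its underside.
- mug: white mug, 84 mm across, 90 mm tall. A bystander, loose; origin at the centre of its underside.
- coasters: stack of round cork coasters, 90 mm across, 24 mm tall. A bystander, loose; origin at the centre of its underside.
- candle_jar: amber glass candle jar with steel lid, 72 mm across, 75 mm tall. A bystander, loose; origin at the centre of its underside.
Mind the look-alikes: they are no part of the job. Leave any turquoise or white look-alike of the pin alone.

How it is judged:
By the outcome, as a careful person would: the job done as asked, in the order asked, and still so for the second after the job is handed in, with the robot touching nothing.
It also fails if it takes over 67 s, if anything falls off the work surface, if the arm or the gripper's body presses on something with over 40 N, if the wrist force passes 120 N, or if a joint passes its speed limit or range.

### The arm

A 7-joint arm with a two-finger parallel gripper is mounted at the origin on the work surface. World frame = base frame: x ahead of the robot, y to its left, z up, the work surface at z = 0. Lengths are in m, angles in rad, forces in N, time in s.
With the tool pointing down it reaches from about 0.4 to 0.9 m from the base axis. Payload 5.6 kg.
Tool frame: the origin (TCP) lies between the finger pads, 19 mm behind the fingertips; this is the grasp point; z points along the fingers, y is the line along which they close (so a half turn about z gives the same grasp; the last joint's range is limited). The gripper opens to 92 mm and grips with 3 to 60 N. Pads are 20 mm wide; open, the fingers measure 128 mm over their backs; the gripper's body (75 mm by 189 mm) begins 69 mm behind the grasp point.
Start: joints at [-1.343, 0.468, -0.012, 1.603, 0.006, 1.071, -0.056], TCP at [0.174, 0.626, 0.233] pointing down, gripper open.
Joint ranges: [-2.53, 2.53], [-0.31, 2.02], [-1.57, 1.55], [0.28, 2.44], [-1.29, 4.43], [0.15, 1.84], [-2.92, 2.92]. Speed limits (rad/s): [2.57, 2.57, 3.14, 3.14, 3.14, 3.14, 3.14].

### API

Orientations are given as a unit quaternion [x, y, z, w].
In Python, from cell import env, vision, order, silhouettes gives the robot as it stands. The module is installed in compiled form; this text tells all that it offers.
- The arm moves only by the shell command python3 -m jog 'ROWS' [OPENING] [FORCE]. ROWS is JSON, a list that holds one entry, the list of rows, each a list of 4 numbers: the shift along the tool's x, y, z in m, then the turn about the tool's z in degrees. In form: [[[dx, dy, dz, turn], ...]]. A call has 1 to 5 rows; each row shifts and turns the commanded pose from where the row before left it, along the tool's axes as they then stand; what a row does not reach is not made up. A row lasts 1/10 s, in which the tool goes at most 50 mm and 8.59 degrees, less where a joint would pass 70% of its speed; a pose out of reach is approached as far as the arm can. A call with a gripper value outside its range is refused whole. OPENING is the finger opening in m, from 0 to 0.0919, set as the call begins (- or left out, the last holds). The fingers move at their own pace and stop on an object; FORCE is the grip in N (left out, the last holds). Time passes only in rows, so rows that do not move let the fingers close. It gives the time, the measured TCP pose, the force, the opening and the grip force at its end, in the units of the state.
- env.state(): the state, without advancing time (a new reading comes with each control period).
- vision.capture(name): name is "side" or "top"; returns a dict with "pixels" (480x640x3 uint8, blue, green, red), "intrinsics" (3x3 intrinsics, pixels), "dist_coeffs" ([k1, k2, p1, p2, k3] as OpenCV has them; the pictures are not rectified), "origin" and "attitude" of the camera in the world. Camera axes: x right, y up, looking along -z (the intrinsics and any distortion apply to the point x, -y, -z); pixel columns grow to the right and rows downward; lengths in m; the calibration is good to about 2 mm. A picture is of the moment at which its call begins. There is no depth.
- order.close_job(): hands the job in; it is judged then, once.
Trained networks look in a picture, given as the dict that the camera call returned (one of the last four; its "shot" number tells which), for a name from the list of things; names that differ only in an ending like _2 or _b are one class to them, and where a whole thing is asked for, a point or a joint stands for the part that bears it (a point fixed in the world has none). Each returns a list of dicts, best first, with "score" (0 to 1); they miss things now and then, are a little off and sometimes report something else, mostly with a low value. They report only what shows in the picture. A call takes as long as a camera call. They do not tell look-alikes from the thing itself.
- silhouettes(thing, picture): "mask" (480x640 bool, what is visible of it) and "box" ([left, top, right, bottom] in pixels, round what is visible of it).
The state is a dict: "t": time; "qpos": joint angles; "joint_velocities": joint speeds; "effort": joint torques, N m; "tool_pos": TCP position; "eef_rot": TCP orientation; "wrist_force": force on the tool from outside, world axes, zero at the start; "moment": the same for the moment, N m; "width": opening from 0.0 (shut) to 1.0 (fully open); "grasp_force": force on a finger pad.
Only numpy, scipy, OpenCV 4.12 (cv2) and the standard library are available. Lean on these libraries where they do the work, as an engineer would, in place of code of your own. Each camera call takes 0.05 s, during which the arm holds its last target. There are 200 camera calls.

## Working session

There is one attempt and no reset: what is moved stays moved. The work goes in short steps, Python scripts to look and compute and a shell command to move; the robot and the scene stay as the last step left them, time stands still between calls to the robot, and variables do not carry over. Pictures are saved under pics/ and viewed, at most 10 in all, crops included, and the job is handed in when it is done.

```bash
mkdir -p pics
cat > h.py <<'E'
import numpy as np, cv2
from scipy.spatial.transform import Rotation as R
from cell import env, vision, order, silhouettes
def ray(p,uv):
    K=np.array(p["intrinsics"]);d=np.array(p["dist_coeffs"],float)
    n=cv2.undistortPoints(np.array(uv,float).reshape(-1,1,2),K,d).reshape(-1,2)
    A=att(p); v=np.c_[n[:,0],-n[:,1],-np.ones(len(n))]@A.T
    return np.array(p["origin"]),v
def att(p):
    a=np.array(p["attitude"],float)
    return a if a.shape==(3,3) else R.from_quat(a).as_matrix()
def atz(p,uv,z):
    o,v=ray(p,uv); return o+v*((z-o[2])/v[:,2])[:,None]
def proj(p,X):
    A=att(p);c=(np.array(X,float).reshape(-1,3)-np.array(p["origin"]))@A
    c=c*[1,-1,-1]
    return cv2.projectPoints(c,np.zeros(3),np.zeros(3),np.array(p["intrinsics"]),np.array(p["dist_coeffs"],float))[0].reshape(-1,2)
def tri(p,a,q,b):
    o1,v1=ray(p,[a]);o2,v2=ray(q,[b]);v1=v1[0]/np.linalg.norm(v1);v2=v2[0]/np.linalg.norm(v2)
    s=np.linalg.lstsq(np.c_[v1,-v2],o2-o1,rcond=None)[0]
    x,y=o1+s[0]*v1,o2+s[1]*v2
    return (x+y)/2,np.linalg.norm(x-y)
E
python3 - <<'E'
from h import *
np.set_printoptions(precision=4,suppress=True)
print(env.state())
for n in("side","top"):
    p=vision.capture(n);cv2.imwrite(f"pics/{n}0.png",p["pixels"]);print(n,p["origin"],p["attitude"],p["intrinsics"],p["dist_coeffs"])
    for t in("coin_box","latch","latch_knob","pin","pin_block","lid_hole","planter"):
        print(t,[(round(d["score"],2),np.round(d["box"]).tolist()) for d in silhouettes(t,p)])
E
```

```text
{'t': 0.0, 'qpos': array([-1.343 ,  0.4684, -0.0116,  1.6036,  0.006 ,  1.0714, -0.0563]), 'joint_velocities': array([ 0.0009, -0.0011, -0.0011, -0.0002, -0.0021, -0.0003,  0.0018]), 'effort': array([  0.0009, -52.0567,  -0.012 , -24.3749,  -0.0567,   0.0172,
         0.0001]), 'tool_pos': array([0.1738, 0.6258, 0.2323]), 'eef_rot': array([ 0.135 ,  0.9908, -0.0009, -0.0001]), 'wrist_force': array([ 0.14  , -0.4231,  0.2392]), 'moment': array([-0.0221, -0.0017, -0.0235]), 'grasp_force': 0.0, 'width': 0.9984480078834852}
side [ 0.1614 -0.6637  0.6974] [ 0.4261 -0.1251 -0.2278  0.8666] [[483.5369   0.     320.4323]
 [  0.     483.5369 239.0517]
 [  0.       0.       1.    ]] [0.0031 0.     0.     0.     0.    ]
coin_box [(0.94, [226.0, 199.0, 346.0, 281.0]), (0.44, [235.0, 137.0, 285.0, 201.0])]
latch [(0.6, [224.0, 199.0, 274.0, 249.0])]
latch_knob [(0.87, [232.0, 199.0, 276.0, 246.0])]
pin [(0.93, [295.0, 259.0, 306.0, 302.0]), (0.75, [383.0, 272.0, 396.0, 311.0]), (0.57, [334.0, 282.0, 354.0, 308.0])]
pin_block [(0.59, [321.0, 290.0, 366.0, 344.0])]
lid_hole [(0.95, [226.0, 197.0, 347.0, 275.0]), (0.39, [231.0, 195.0, 276.0, 247.0])]
planter [(0.97, [233.0, 137.0, 286.0, 201.0]), (0.16, [224.0, 196.0, 279.0, 249.0])]
top [0.3481 0.034  1.3143] [-0.058   0.0692  0.712  -0.6964] [[559.1301   0.     327.872 ]
 [  0.     559.1301 231.3482]
 [  0.       0.       1.    ]] [-0.1186  0.      0.      0.      0.    ]
coin_box [(0.58, [239.0, 198.0, 333.0, 293.0]), (0.42, [238.0, 264.0, 306.0, 291.0])]
latch [(0.93, [237.0, 265.0, 310.0, 292.0])]
latch_knob [(0.81, [238.0, 265.0, 306.0, 295.0]), (0.28, [239.0, 199.0, 332.0, 291.0])]
pin [(0.7, [345.0, 262.0, 363.0, 274.0]), (0.63, [392.0, 199.0, 404.0, 214.0]), (0.53, [388.0, 239.0, 402.0, 256.0]), (0.42, [237.0, 266.0, 309.0, 290.0])]
pin_block [(0.85, [374.0, 232.0, 414.0, 271.0])]
lid_hole [(0.76, [237.0, 202.0, 329.0, 290.0])]
planter [(0.98, [138.0, 188.0, 191.0, 246.0])]
```

Run:
```python
import cv2
a=cv2.imread("pics/side0.png")[120:360,190:430];b=cv2.imread("pics/top0.png")[170:320,220:430]
a=cv2.resize(a,(800,800),interpolation=3)[:800];a=cv2.resize(a,(600,600))
cv2.imwrite("pics/s1.png",a)
cv2.imwrite("pics/t1.png",cv2.resize(b,(798,570),interpolation=2))
```

```text
(no output)
```

View pics/top0.png

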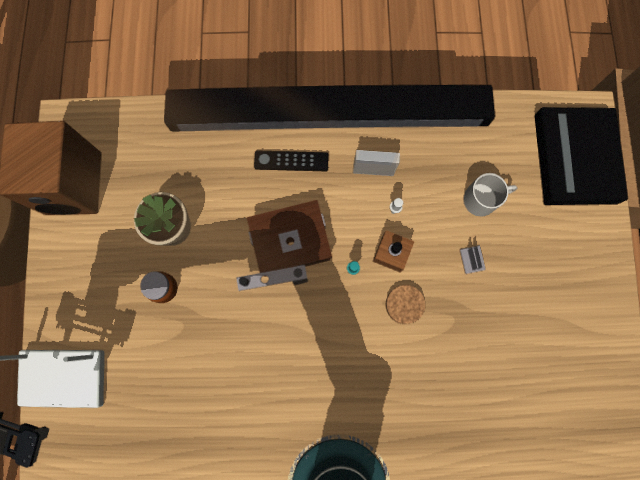

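View pics/s1.png

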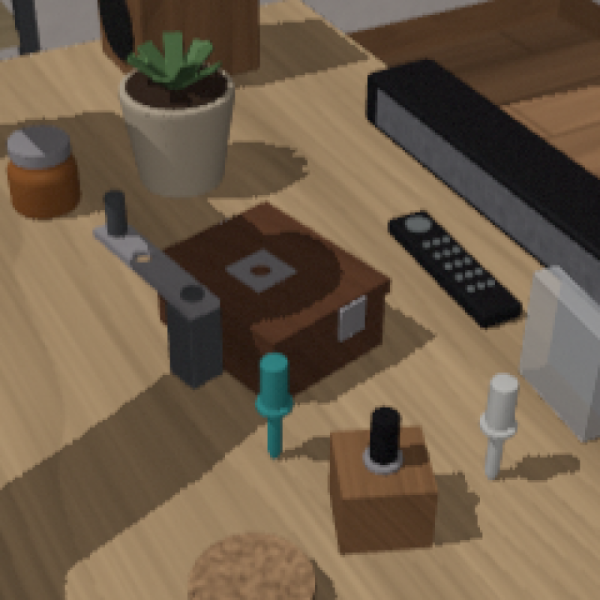

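View pics/t1.png

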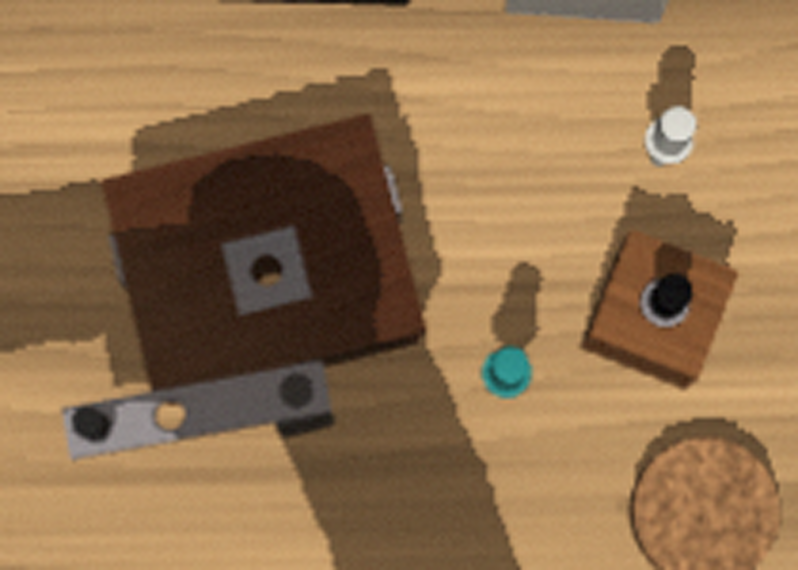

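The pictures show three pin candidates. The teal one stands free at top (354,268), side (300,282). The white one stands free at top (397,205), side (390,291). The black-gripped one stands in the wooden block at top (397,247), side (344,290). The last fits, with its black grip, steel collar and parking block, and the enlarged crops confirm it. The bar points away from the lid to the left in the top view: pivot at (298,273), eyelet at (265,279), knob at (244,282). The lid hole is at (290,241).

Run:
```python
from h import *
np.set_printoptions(precision=4,suppress=True)
T=vision.capture("top");S=vision.capture("side")
t=lambda x,y:(220+x/3.8-.4,170+y/3.8-.4)
s=lambda x,y:(190+x/2.5-.3,120+y/2.5-.3)
for n,a,b,z in[("pivot",t(296,390),s(192,294),.085),("knobtop",t(92,424),s(115,196),.125),("hole",t(267,269),s(261,270),.076),("griptop",t(673,294),s(385,414),.101+.005),("collar",t(664,303),s(383,461),.065),
 ("eyelet",t(170,415),s(142,257),.085)]:
    print(n,*tri(T,a,S,b),"top@z",atz(T,[a],z)[0],"side@z",atz(S,[b],z)[0])
for n,p in(("top",T),("side",S)):
    for d in silhouettes("pin",p): 
        m=d["mask"];y,x=np.nonzero(m);print(n,d["score"],x.mean(),y.mean(),m.sum(),p["pixels"][m].mean(0))
st=env.state();print(R.from_quat(st["eef_rot"]).as_matrix())
```

```text
pivot [0.4803 0.0811 0.0875] 0.0018513608276298954 top@z [0.4814 0.0809 0.085 ] side@z [0.4807 0.0843 0.085 ]
knobtop [0.4602 0.1939 0.1264] 0.0001372455233356553 top@z [0.4603 0.1941 0.125 ] side@z [0.461 0.196 0.125]
hole [0.5536 0.0976 0.0764] 0.0017652512446638727 top@z [0.5545 0.0973 0.076 ] side@z [0.553  0.0983 0.076 ]
griptop [ 0.5298 -0.1379  0.1073] 0.00023801385311466325 top@z [ 0.5299 -0.1381  0.106 ] side@z [ 0.5307 -0.1368  0.106 ]
collar [ 0.5311 -0.1387  0.0603] 0.0008309666274151438 top@z [ 0.5308 -0.1383  0.065 ] side@z [ 0.5279 -0.1425  0.065 ]
eyelet [0.4671 0.1547 0.0838] 0.002841156367573274 top@z [0.4684 0.1541 0.085 ] side@z [0.4651 0.1534 0.085 ]
top 0.64 395.9634146341463 205.5487804878049 164 [166.6037 176.8354 181.3171]
top 0.62 352.7761194029851 267.9029850746269 134 [124.4627 131.0224  52.4478]
top 0.56 158.2248322147651 286.59284116331094 894 [75.0582 80.5112 93.    ]
top 0.5 394.664 248.728 125 [47.184 46.704 49.6  ]
side 0.73 343.11647727272725 296.79829545454544 352 [40.3409 40.7386 44.3551]
side 0.69 299.3543956043956 278.40384615384613 364 [94.6181 95.5385 35.0879]
side 0.59 389.225 287.93 400 [133.5425 137.7975 140.06  ]
[[-0.9635  0.2676  0.0001]
 [ 0.2676  0.9635  0.    ]
 [-0.      0.0001 -1.    ]]
```

```bash
python3 -m jog '[[[0,0,0,8],[0,0,0,8],[0,0,0,8],[0,0,0,8],[0,0,0,8]]]' 0.06 10 >/dev/null
python3 -m jog '[[[0,0,0,8],[0,0,0,8],[0,0,0,8],[-0.02,0.0085,0,0],[-0.0396,0.017,0,0]]]'
python3 -m jog '[[[-0.0396,0.017,0,0],[-0.0396,0.017,0,0],[-0.0396,0.017,0,0],[-0.0396,0.017,0,0],[-0.0396,0.017,0,0]]]'
python3 -m jog '[[[-0.0396,0.017,0,0],[-0.0396,0.017,0,0],[-0.0396,0.017,0,0],[-0.0396,0.017,0,0],[-0.0396,0.017,0,0]]]'
python3 -m jog '[[[-0.02,0.0085,0,0],[0,0,0,0],[0,0,0,0]]]'
python3 -c "
from h import *
s=env.state();print(s['t'],s['tool_pos'],R.from_quat(s['eef_rot']).as_matrix()[:2,1],s['qpos'])"
```

```text
t: 2.0
tool_pos: [0.2072, 0.574, 0.2328]
eef_rot: [0.637, 0.771, 0.0, -0.001]
wrist_force: [0.6, 0.2, 0.3]
width: 0.652
grasp_force: 0.0
t: 2.5
tool_pos: [0.3302, 0.3917, 0.2336]
eef_rot: [0.639, 0.769, 0.0, -0.0]
wrist_force: [0.6, 0.1, -0.1]
width: 0.654
grasp_force: 0.0
t: 3.0
tool_pos: [0.4498, 0.2125, 0.2337]
eef_rot: [0.639, 0.769, 0.001, -0.0]
wrist_force: [0.6, 0.3, -0.6]
width: 0.656
grasp_force: 0.0
t: 3.3
tool_pos: [0.4608, 0.1961, 0.2333]
eef_rot: [0.64, 0.769, 0.0, -0.0]
wrist_force: [-0.0, -0.5, 0.3]
width: 0.654
grasp_force: 0.0
3.3 [0.46084274 0.19606207 0.23334349] [0.98340414 0.1814285 ] [-0.87400109  0.2185993   0.46761226  1.98696128 -0.1200886   0.96220295
 -0.16469858]
```

```bash
python3 -m jog '[[[0,0,0.03,0],[0,0,0.03,0],[0,0,0.03,0],[0,0,0.02,0],[0,0,0.013,0]]]' >/dev/null
python3 -m jog '[[[0,0,0,0],[0,0,0,0],[0,0,0,0],[0,0,0,0],[0,0,0,0]]]' 0.0 8
python3 -m jog '[[[0,0,0,0],[0,0,0,0],[0,0,0,0]]]'
```

```text
t: 4.3
tool_pos: [0.4614, 0.196, 0.111]
eef_rot: [0.64, 0.769, 0.001, 0.0]
wrist_force: [-0.4, 1.2, -0.2]
width: 0.242
grasp_force: 0.0
t: 4.6
tool_pos: [0.4614, 0.196, 0.1108]
eef_rot: [0.64, 0.769, 0.001, 0.0]
wrist_force: [0.5, 0.1, 5.9]
width: 0.194
grasp_force: 8.0
```

```bash
for i in 1 2; do :; done
python3 -m jog '[[[-0.0003,0.0082,0,4],[-0.0003,0.0082,0,4],[-0.0003,0.0082,0,4],[-0.0003,0.0082,0,4],[-0.0003,0.0082,0,4]]]'
python3 -m jog '[[[-0.0003,0.0082,0,4],[-0.0003,0.0082,0,4],[-0.0003,0.0082,0,4],[-0.0003,0.0082,0,4],[-0.0003,0.0082,0,4]]]'
python3 -m jog '[[[-0.0003,0.0082,0,4],[-0.0003,0.0082,0,4],[-0.0003,0.0082,0,4],[-0.0003,0.0082,0,4],[-0.0003,0.0082,0,4]]]'
python3 -m jog '[[[-0.0003,0.0082,0,4],[-0.0003,0.0082,0,4],[-0.0003,0.0082,0,4],[-0.0003,0.0082,0,4],[0,0,0,0]]]'
```

```text
t: 5.1
tool_pos: [0.5025, 0.1953, 0.1108]
eef_rot: [0.764, 0.645, -0.0, 0.0]
wrist_force: [-1.0, -1.9, 6.5]
width: 0.193
grasp_force: 8.0
t: 5.6
tool_pos: [0.5404, 0.1807, 0.1107]
eef_rot: [0.865, 0.502, -0.001, 0.0]
wrist_force: [-3.7, -3.4, 7.7]
width: 0.191
grasp_force: 8.0
t: 6.1
tool_pos: [0.5708, 0.1541, 0.1107]
eef_rot: [0.939, 0.344, -0.002, 0.0]
wrist_force: [-5.4, -4.2, 9.6]
width: 0.192
grasp_force: 8.0
t: 6.6
tool_pos: [0.5878, 0.1259, 0.1105]
eef_rot: [0.978, 0.21, -0.002, 0.0]
wrist_force: [-8.2, -2.8, 11.8]
width: 0.191
grasp_force: 8.0
```

```bash
python3 -m jog '[[[-0.0015,0.006,0,3],[-0.001,0.006,0,3],[-0.0005,0.005,0,2.5],[0,0,0,0],[0,0,0,0]]]'
python3 -m jog '[[[0,0.003,0,1.5],[0,0.003,0,0],[0,0,0,0],[0,0,0,0]]]'
python3 - <<'E'
from h import *
T=vision.capture("top");cv2.imwrite("pics/t2.png",cv2.resize(T["pixels"][170:320,220:430],(798,570),interpolation=2))
S=vision.capture("side");cv2.imwrite("pics/s2.png",cv2.resize(S["pixels"][120:360,190:430],(600,600),interpolation=2))
E
```

```text
t: 7.1
tool_pos: [0.5927, 0.1111, 0.1105]
eef_rot: [0.99, 0.139, -0.0, 0.0]
wrist_force: [-2.0, -2.1, 6.8]
width: 0.195
grasp_force: 8.0
t: 7.5
tool_pos: [0.5936, 0.1077, 0.1105]
eef_rot: [0.992, 0.127, -0.001, -0.001]
wrist_force: [-4.6, 2.6, 7.7]
width: 0.192
grasp_force: 8.0
```

View pics/s2.png

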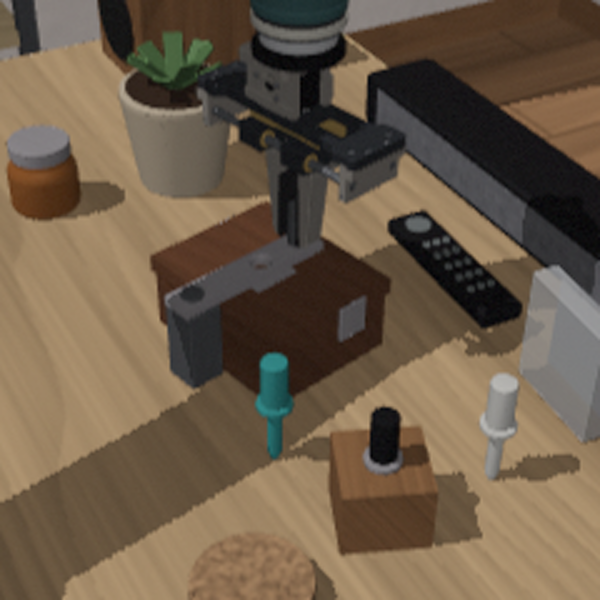

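The bar now lies across the lid, with the eyelet near crop (262,262). I'll push it on to confirm that it is against the stop.

```bash
python3 -m jog '[[[0,0.002,0,0],[0,0.002,0,0],[0,0,0,0]]]'
python3 -m jog '[[[0,0.002,0,0],[0,0.002,0,0],[0,0,0,0]]]'
```

```text
t: 7.9
tool_pos: [0.5937, 0.1076, 0.1104]
eef_rot: [0.992, 0.128, -0.002, -0.004]
wrist_force: [-5.5, 8.7, 9.8]
width: 0.193
grasp_force: 8.0
t: 8.2
tool_pos: [0.5941, 0.1062, 0.1102]
eef_rot: [0.992, 0.129, -0.002, -0.006]
wrist_force: [-8.6, 14.8, 10.3]
width: 0.224
grasp_force: 8.0
```

```bash
python3 -m jog '[[[0,-0.004,0,0],[0,-0.003,0,0],[0,0,0,0]]]' >/dev/null
python3 -m jog '[[[0,0,0,0],[0,0,0,0],[0,0,0,0],[0,0,-0.03,0],[0,0,-0.03,0]]]' 0.05 8
python3 -m jog '[[[0,0,-0.03,0],[-0.02,0.04,0,0],[-0.02,0.04,0,0],[-0.025,0.045,0,0],[-0.02,0.04,0,0]]]'
python3 -m jog '[[[-0.02,0.035,0,0],[-0.019,0.02,0,0],[0,0,0,0],[0,0,0,0]]]'
python3 - <<'E'
from h import *
s=env.state();print(s['tool_pos'],R.from_quat(s['eef_rot']).as_matrix())
T=vision.capture("top");S=vision.capture("side")
a=cv2.resize(T["pixels"][195:295,230:330],(500,500),interpolation=2);b=cv2.resize(S["pixels"][180:280,220:320],(500,500),interpolation=2)
cv2.imwrite("pics/c3.png",cv2.resize(np.hstack([a,b]),(800,400)))
E
```

```text
t: 9.0
tool_pos: [0.594, 0.1043, 0.17]
eef_rot: [0.992, 0.126, -0.001, 0.001]
wrist_force: [1.1, 0.5, 0.6]
width: 0.541
grasp_force: 0.0
t: 9.5
tool_pos: [0.5529, -0.077, 0.2003]
eef_rot: [0.992, 0.126, 0.0, 0.0]
wrist_force: [1.0, 0.1, 0.1]
width: 0.545
grasp_force: 0.0
t: 9.9
tool_pos: [0.5299, -0.1379, 0.2003]
eef_rot: [0.992, 0.125, 0.0, -0.0]
wrist_force: [0.8, 1.0, -0.8]
width: 0.541
grasp_force: 0.0
[ 0.52987996 -0.13791324  0.20026168] [[ 9.68619357e-01  2.48548697e-01  2.93917718e-04]
 [ 2.48548548e-01 -9.68619328e-01  4.64654323e-04]
 [ 4.00183609e-04 -3.77020350e-04 -9.99999849e-01]]
```

View pics/c3.png

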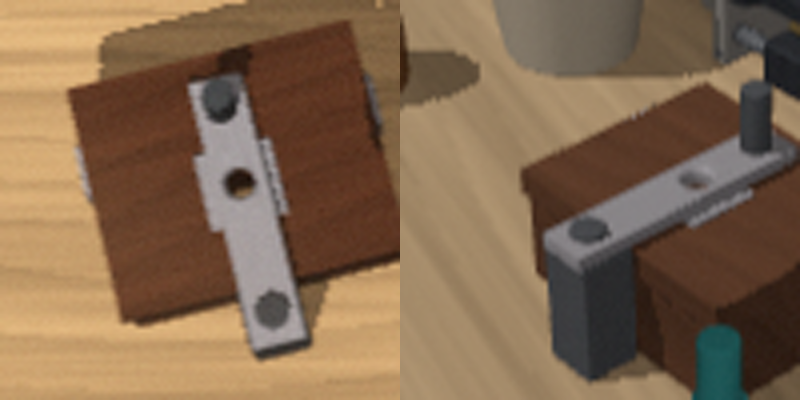

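The bar is closed across the plate. In the left crop the eyelet is at (239,183), which is top (289.5,240.4). In the right crop it is at (696,181), which is side (293.6,224.9).

Run:
```python
from h import *
from scipy.optimize import least_squares
np.set_printoptions(precision=4,suppress=True)
T=vision.capture("top");S=vision.capture("side")
t=lambda x,y:(230+x/4-.4,195+y/4-.4)
s=lambda x,y:(220+(x-400)/4-.4,180+y/4-.4)
P=dict(pivot=(t(273,309),s(588,230),.085,0),eye=(t(239,183),s(696,181),.085,.075),knob=(t(220,96),s(756,88),.125,.118))
for n,(a,b,z,r) in P.items(): print(n,*tri(T,a,S,b),atz(T,[a],z)[0],atz(S,[b],z)[0])
def f(q,cams=(0,1)):
    o=[]
    for a,b,z,r in P.values():
        X=[q[0]+r*np.cos(q[2]),q[1]+r*np.sin(q[2]),z]
        if 0 in cams:o+=list(proj(T,X)[0]-a)
        if 1 in cams:o+=list(proj(S,X)[0]-b)
    return np.array(o)
for c in((0,1),(0,),(1,)):
    q=least_squares(f,[.48,.08,.2],args=(c,)).x
    for r in(.075,.118):print(c,q,q[:2]+r*np.array([np.cos(q[2]),np.sin(q[2])]),f(q,c).round(1))
```

```text
pivot [0.4807 0.0804 0.0884] 0.002615597874348547 [0.4823 0.0801 0.085 ] [0.4812 0.0848 0.085 ]
eye [0.5526 0.0983 0.0839] 0.0014119443318725894 [0.5531 0.098  0.085 ] [0.5512 0.0971 0.085 ]
knob [0.5935 0.1058 0.1272] 0.0011495386402956408 [0.5945 0.1057 0.125 ] [0.5946 0.1089 0.125 ]
(0, 1) [0.4799 0.0812 0.2225] [0.5531 0.0978] [-0.5  1.1  0.2  1.1  0.1  0.   0.6 -0.4 -0.7 -0.2  0.5  0.3]
(0, 1) [0.4799 0.0812 0.2225] [0.595  0.1073] [-0.5  1.1  0.2  1.1  0.1  0.   0.6 -0.4 -0.7 -0.2  0.5  0.3]
(0,) [0.4806 0.0801 0.2269] [0.5537 0.097 ] [-0.   0.7  0.5 -0.3 -0.4 -0.5]
(0,) [0.4806 0.0801 0.2269] [0.5956 0.1067] [-0.   0.7  0.5 -0.3 -0.4 -0.5]
(1,) [0.4796 0.0832 0.2165] [0.5529 0.0993] [-0.3  0.6  0.2 -0.7  0.2  0. ]
(1,) [0.4796 0.0832 0.2165] [0.5949 0.1086] [-0.3  0.6  0.2 -0.7  0.2  0. ]
```

```bash
python3 -m jog '[[[0,0,0.03,0],[0,0,0.03,0],[0,0,0.03,0],[0,0,0.015,0],[0,0,0.007,0]]]' >/dev/null
python3 -m jog '[[[0,0,0,0],[0,0,0,0],[0,0,0,0],[0,0,0,0],[0,0,0,0]]]' 0.0 25
python3 -m jog '[[[0,0,0,0],[0,0,0,0],[0,0,0,0]]]'
```

```text
t: 11.1
tool_pos: [0.5307, -0.1378, 0.0893]
eef_rot: [0.992, 0.126, 0.001, 0.0]
wrist_force: [-0.8, -0.9, 6.0]
width: 0.233
grasp_force: 25.0
t: 11.4
tool_pos: [0.5307, -0.1378, 0.0893]
eef_rot: [0.992, 0.126, 0.001, 0.0]
wrist_force: [0.0, 0.1, 7.0]
width: 0.235
grasp_force: 25.0
```

```bash
python3 -m jog '[[[0,0,-0.01,0],[0,0,-0.025,0],[0,0,-0.035,0],[0,0,-0.04,0],[0,0,-0.035,0]]]'
python3 -m jog '[[[0.008,-0.0223,0,0],[0.0145,-0.04,0,0],[0.0145,-0.04,0,0],[0.0145,-0.04,0,0],[0.0145,-0.04,0,0]]]' 
python3 -m jog '[[[0.009,-0.025,0,0],[0.0053,-0.0153,0,0],[0,0,0,0],[0,0,0,0]]]' 
python3 -m jog '[[[0,0,0.03,0],[0,0,0.02,0],[0,0,0.007,0],[0,0,0,0],[0,0,0,0]]]'
python3 - <<'E'
from h import *
T=vision.capture("top");S=vision.capture("side")
a=cv2.resize(T["pixels"][195:295,230:330],(500,500),interpolation=2);b=cv2.resize(S["pixels"][160:260,240:340],(500,500),interpolation=2)
cv2.imwrite("pics/c4.png",cv2.resize(np.hstack([a,b]),(800,400)))
s=env.state();p=s['tool_pos'];print(p)
for z in(.0843,.076,.0293,.024):print(proj(S,[p[0],p[1],p[2]-z]))
print(proj(S,[.5531,.0978,.085]))
E
```

```text
t: 11.9
tool_pos: [0.5296, -0.1379, 0.2353]
eef_rot: [0.992, 0.126, 0.0, 0.0]
wrist_force: [0.9, -0.1, -1.2]
width: 0.232
grasp_force: 25.0
t: 12.4
tool_pos: [0.5478, 0.057, 0.2338]
eef_rot: [0.992, 0.126, 0.0, -0.0]
wrist_force: [0.5, 0.1, -0.6]
width: 0.231
grasp_force: 25.0
t: 12.8
tool_pos: [0.5518, 0.0964, 0.2335]
eef_rot: [0.992, 0.125, -0.0, 0.0]
wrist_force: [0.0, 0.9, -1.9]
width: 0.237
grasp_force: 25.0
t: 13.3
tool_pos: [0.5527, 0.0968, 0.1772]
eef_rot: [0.992, 0.125, 0.001, 0.0]
wrist_force: [0.4, 0.4, -0.5]
width: 0.232
grasp_force: 25.0
[0.55280009 0.09752301 0.17740875]
[[294.11255727 221.49977344]]
[[294.07325394 218.34668243]]
[[293.84469611 200.02158864]]
[[293.81793158 197.87689753]]
[[294.21385789 224.44763116]]
```

View pics/c4.png

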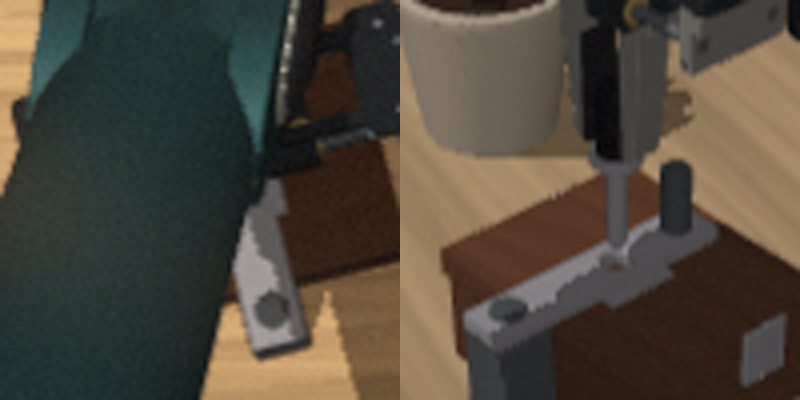

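The pin tip is at side (294,222), right above the eyelet at (294,225). I'll lower it in steps and watch the force.

```bash
python3 -m jog '[[[0,0,0.005,0],[0,0,0.005,0],[0,0,0.003,0],[0,0,0,0],[0,0,0,0]]]'
python3 -m jog '[[[0,0,0.003,0],[0,0,0.003,0],[0,0,0.002,0],[0,0,0,0],[0,0,0,0]]]'
```

```text
t: 13.9
tool_pos: [0.552, 0.098, 0.1632]
eef_rot: [0.992, 0.126, -0.0, 0.0]
wrist_force: [0.2, -0.3, -1.1]
width: 0.234
grasp_force: 25.0
t: 14.4
tool_pos: [0.552, 0.0979, 0.1553]
eef_rot: [0.992, 0.126, -0.0, 0.0]
wrist_force: [0.3, -0.0, -0.5]
width: 0.232
grasp_force: 25.0
```

```bash
python3 -m jog '[[[0,0,0.004,0],[0,0,0.004,0],[0,0,0.004,0],[0,0,0.004,0],[0,0,0,0]]]'
python3 -m jog '[[[0,0,0.005,0],[0,0,0.005,0],[0,0,0.005,0],[0,0,0.005,0],[0,0,0,0]]]'
python3 -m jog '[[[0,0,0.002,0],[0,0,0.002,0],[0,0,0.001,0],[0,0,0,0],[0,0,0,0]]]'
```

```text
t: 14.9
tool_pos: [0.5516, 0.0979, 0.1386]
eef_rot: [0.992, 0.126, -0.001, 0.0]
wrist_force: [0.0, 0.2, -0.6]
width: 0.233
grasp_force: 25.0
t: 15.4
tool_pos: [0.5515, 0.0979, 0.1184]
eef_rot: [0.992, 0.126, -0.001, 0.0]
wrist_force: [0.9, -1.0, -1.4]
width: 0.236
grasp_force: 25.0
t: 15.9
tool_pos: [0.5521, 0.098, 0.1144]
eef_rot: [0.992, 0.126, 0.0, -0.0]
wrist_force: [-0.6, -0.4, -0.4]
width: 0.235
grasp_force: 25.0
```

Nearly seated, so I'll press lightly until the collar makes contact, release, and retreat upward.

```bash
python3 -m jog '[[[0,0,0.001,0],[0,0,0.001,0],[0,0,0,0],[0,0,0,0]]]'
python3 -m jog '[[[0,0,0,0],[0,0,0,0],[0,0,0,0],[0,0,0,0],[0,0,0,0]]]' 0.05
python3 -m jog '[[[0,0,-0.01,0],[0,0,-0.02,0],[0,0,-0.03,0],[0,0,-0.04,0],[0,0,-0.03,0]]]'
python3 -m jog '[[[0,0.04,0,0],[0,0.045,0,0],[0,0.045,0,0],[0,0.045,0,0],[0,0.04,0,0]]]'
python3 -m jog '[[[0,0,0,0],[0,0,0,0],[0,0,0,0],[0,0,0,0]]]'
python3 - <<'E'
from h import *
T=vision.capture("top");S=vision.capture("side")
a=cv2.resize(T["pixels"][195:295,230:330],(500,500),interpolation=2);b=cv2.resize(S["pixels"][160:260,240:340],(500,500),interpolation=2)
cv2.imwrite("pics/c5.png",cv2.resize(np.hstack([a,b]),(800,400)))
print(proj(S,[.5528,.0978,.131]),proj(T,[.5528,.0978,.131]))
E
```

```text
t: 16.3
tool_pos: [0.5522, 0.098, 0.1141]
eef_rot: [0.992, 0.126, 0.0, -0.001]
wrist_force: [-4.9, 0.4, 15.7]
width: 0.232
grasp_force: 25.0
t: 16.8
tool_pos: [0.5519, 0.098, 0.1121]
eef_rot: [0.992, 0.126, -0.0, 0.0]
wrist_force: [-0.5, -0.6, 0.4]
width: 0.541
grasp_force: 0.0
t: 17.3
tool_pos: [0.5525, 0.0975, 0.2449]
eef_rot: [0.992, 0.126, 0.001, -0.0]
wrist_force: [0.7, -0.4, -0.2]
width: 0.543
grasp_force: 0.0
t: 17.8
tool_pos: [0.606, -0.1126, 0.2432]
eef_rot: [0.992, 0.126, 0.0, 0.0]
wrist_force: [2.0, 0.2, 0.2]
width: 0.544
grasp_force: 0.0
t: 18.2
tool_pos: [0.6059, -0.1081, 0.2423]
eef_rot: [0.992, 0.127, 0.0, -0.0]
wrist_force: [-0.8, -0.0, 0.0]
width: 0.541
grasp_force: 0.0
[[293.86911773 206.78894461]] [[288.29005139 236.99323512]]
```

View pics/c5.png

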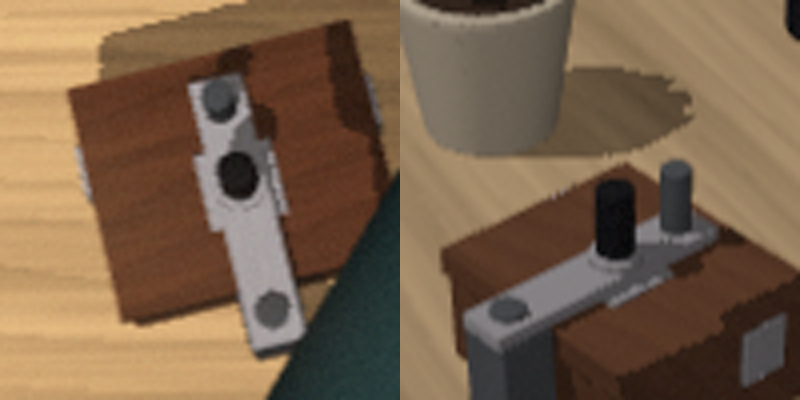

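The pin stands upright in the eyelet with its collar on the bar, grip at side (294,207) as predicted for a seated pin. The bar is closed and the gripper is clear.

```bash
python3 -c "
from cell import order;print(order.close_job())"
```

```text
the job is handed in; nothing more can be done
None
```

The coin box is locked: the bar is closed against its stop, the pin stands through the eyelet with its collar on the bar, and the job was handed in at about 18 s of robot time.

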